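# Pair an electronic label holder with its shelf rail

## Robot

A 6-joint arm with a two-finger parallel gripper is mounted at the origin on the work surface; the furniture and walls round the work are solid. World frame = base frame: x ahead of the robot, y to its left, z up, the work surface at z = 0. Lengths are in mm, angles in rad, forces in N, time in s.
With the tool pointing down it reaches from about 350 to 775 mm from the base axis. Payload 7.3 kg.
Tool frame: the origin (TCP) lies at the very end of the fingers, on their centre line; the grasp point (between the pads) lies 19 mm behind it; z points along the fingers, y is the line along which they close (so a half turn about z gives the same grasp; the last joint's range is limited). The gripper opens to 92 mm and grips with 3 to 60 N. Pads are 19 mm wide; open, the fingers measure 130 mm over their backs; the gripper's body (75 mm by 190 mm) begins 47 mm behind the grasp point.
Start: joints at [-1.371, 0.342, 1.524, -0, 1.275, -0.146], TCP at [177.971, -493.934, 226.741] pointing down, gripper open.
Joint ranges: [-2.53, 2.53], [-0.77, 2.02], [0.04, 2.7], [-1, 4.14], [0.28, 2.66], [-3.11, 3.11]. Speed limits (rad/s): [2.57, 2.57, 3.14, 3.14, 3.14, 3.14].

## Interface

Orientations are given as [roll, pitch, yaw] about the fixed x, y, z axes, in that order (R = Rz(yaw) Ry(pitch) Rx(roll)).
In Python, from plant import * gives the robot as it stands.
- The arm moves only by the tool arm_command, never from a script. Its arguments are lists of equal length, an entry for each row: "gripper": the finger opening in mm, from 0 to 91.8; "dp": the shift along the tool's x, y, z in units of 25 mm (1.0 is 25 mm), a list of three; "twist": the turn about the tool's z in units of 5 degrees (1.0 is 5 degrees). A call has exactly 5 rows; each row shifts and turns the commanded pose from where the row before left it, along the tool's axes as they then stand; what a row does not reach is not made up. A row lasts 1/8 s, in which the tool goes at most 62.5 mm and 10.7 degrees, less where a joint would pass 70% of its speed; a pose out of reach is approached as far as the arm can. A call is refused whole if a number of a shift passes 1 or a number of a turn 1, either way. A call with a gripper value outside its range is refused whole. The fingers move at their own pace and stop on an object; the grip force is fixed at half the most. Time passes only in rows, so rows that do not move let the fingers close, or fill a call up. It gives the time, the measured TCP pose, the force, the opening and the grip force at its end, in the units of the state.
- get_obs(): the state, without advancing time (a new reading comes with each control period).
- capture(name): name is "scene" or "top" or "wrist"; returns the picture (420x560x3 uint8, red, green, blue); there is no depth.
- get_calibration(name): a dict with "mtx" (3x3 intrinsics, pixels), "position" and "attitude" of the camera in the world; the wrist camera has in their place "mount" (4x4, takes a point from camera to tool coordinates, whose origin is the TCP and whose axes are the flange's). Camera axes: x right, y down, z forward; pixel columns grow to the right and rows downward; lengths in mm; the calibration is good to about 2 mm. A picture is of the moment at which its call begins: read the wrist's pose just before it. get_calibration takes no time and is no camera call.
- close_job(): hands the job in; it is judged then, once.
The state is a dict: "time": time; "joint_positions": joint angles; "dq": joint speeds; "tau": joint torques, N m; "tool_pos": TCP position; "tcp_rot": TCP orientation; "contact_force": force on the tool from outside, world axes, zero at the start; "moment": the same for the moment, N m; "grip_width": finger opening in mm; "finger_force": force on a finger pad.
Only numpy, scipy, OpenCV 4.12 (cv2) and the standard library are available. Lean on these libraries where they do the work, as an engineer would, in place of code of your own. Each camera call takes 0.05 s, during which the arm holds its last target. There are 200 camera calls.

## Task

Press the button on the small grey pairing box fully down and let it come up again. Then take the label holder out of its slotted stand and push it down behind the lip of the shelf's label rail, screen facing out over the lip, until it is fully home against the sprung contact in the slot. Finish still holding it pressed home, and leave the other things on the table and shelf where they are.

Things in the scene. Friction and masses are not known exactly. Their poses are not given: they have to be found in the camera images.
- holder: label holder: flat upright white plate, 10 mm thick (x), 90 mm wide (y), 95 mm high (z), about 70 g, pale screen on its -x face, contacts under its foot. Origin: centre of the underside. Starts upright in the stand, underside 6 mm above the table; from 30 mm above its underside up it is clear of the stand and can be gripped across the 10 mm.
- holder_screen (a point): centre of the screen on the holder's -x face, 56 mm above the holder's underside
- stand: fixed low black slotted stand, 50 x 110 mm, walls 36 mm high; the holder stands loosely in its slot (12 mm wide, 30 mm deep). Origin: centre of the underside, on the table; y runs along the slot. The stand and the pairing box swap sides from one start to the next.
- shelf: fixed raised shelf (deck 100 x 150 mm, top at 55 mm) with a label rail on its front (-x) edge: a slot 14 mm wide in x (-7 to +7) and 98 mm long in y. In front of it the lip, 39 mm high, upper edge flared out; behind it the shelf face, to 55 mm. Origin: on the table under the middle of the slot; x points from lip to deck, y along the slot; heights from the table.
- slot_mouth (a point): middle of the slot at the height of the lip's top, 37 mm above the table; axes as the shelf's
- contact (a joint): sprung contact bar (10 x 48 mm) in the middle of the slot's floor. 0 = up, its top 20 mm above the table; 0.008 m = fully down, when the holder's foot stands on the black ledges beside it, 12 mm above the table. Starts to yield at 3 N and takes about 8 N to go fully down; it pushes the holder up again by 8 mm if not held.
- pairbox: fixed small grey pairing box, 70 x 56 x 32 mm, with one round push button on top. Origin: centre of the underside, on the table.
- pair_top (a point): centre of the button's top face, 54 mm above the table when up; the button is 28 mm across
- pair (a joint): button travel: 0 = up, 0.006 m = fully down; the spring takes about 5 N at the bottom
- parcel: small brown parcel, 55x76x30 mm, lying on the shelf deck behind the rail; to be left alone
- tape: roll of clear parcel tape lying flat, 92 mm across, 48 mm high; to be left alone
- stamp: red and black self-inking stamp, 40x71x78 mm; to be left alone
- marker: marker pen, 135 mm long, lying flat in front of the robot; to be left alone
- cutter: slim snap-off knife, 158 mm long, lying flat; to be left alone
Things that resemble listed ones, but are neither listed nor needed, are in the scene too. What is shaped like the pairbox but green or orange is not meant.

How it is judged (in metres and radians):
On the way, in this order (a step that is already met when the one before it is completed fails the run):
1. the button is pressed fully down (value of joint pair above 0.005 m), for 0.1 s.
2. the button is let up again (value of joint pair below 0.0015 m), for 0.1 s.
3. the holder is pushed home behind the lip (value of joint contact above 0.006 m and x of holder in the frame of shelf between -0.005 and 0.005 m and y of holder in the frame of shelf between -0.008 and 0.008 m and z of holder in the frame of shelf below 0.0145 m and x of holder_screen in the frame of slot_mouth below 0 m and angle between holder's own z axis and vertical below 0.15 rad and angle between the x axis of holder and the x axis of shelf, either way round below 0.1 rad and contact force between the fingers and holder above 2 N), for 0.3 s.
At the end, for the whole second after the job is handed in: Holder in the slot behind the lip, screen outwards, within 5 mm across and 8 mm along it, upright within 0.15 rad, underside below 14.5 mm, contact pressed 6 mm or more, fingers bearing on it with over 2 N; button up; other things within 30 mm of their places (all of step 3 and value of joint pair below 0.0015 m and distance of each of parcel, tape, stamp, marker, cutter from where it was at the start of the episode below 0.03 m); the arm keeps its last pose, push and grip.
It fails at once if another thing on the table or shelf is shoved more than 30 mm (distance of any of parcel, tape, stamp, marker, cutter from where it was at the start of the episode above 0.03 m).
It also fails if it takes over 45 s, if anything falls off the work surface, if the arm or the gripper's body presses on something with over 40 N, if the wrist force passes 120 N, or if a joint passes its speed limit or range.

## Working session

There is one attempt and no reset: what is moved stays moved. The work goes in short steps, Python scripts to look and compute and a tool call to move; the robot and the scene stay as the last step left them, time stands still between calls to the robot, and variables do not carry over. Pictures are saved under pics/ and viewed, at most 11 in all, crops included, and the job is handed in when it is done.

Besides the shell and the picture viewer there is one more tool, called after "Call:" as a command line: name --pt "numbers of a row" for each row, then --argument value for the rest. arm_command: Moves the arm, as the interface text tells. Its arguments: {"type":"object","properties":{"gripper":{"type":"array"},"dp":{"type":"array"},"twist":{"type":"array"}},"required":["gripper","dp","twist"]}

```bash
mkdir -p pics; ls; python3 - <<'E'
from plant import *
import cv2
print(get_obs())
for n in ("scene","top"):
    im=capture(n); cv2.imwrite(f"pics/{n}0.png",im[...,::-1]); print(n,get_calibration(n))
print(get_calibration("wrist"))
E
```

```text
pics
{'time': 0.0, 'joint_positions': array([-1.37098974e+00,  3.42710123e-01,  1.52501874e+00,  1.47010421e-05,
        1.27536134e+00, -1.46008368e-01]), 'dq': array([-0.00112028, -0.00073828,  0.00067381,  0.00085654,  0.00014082,
       -0.000537  ]), 'tau': array([-2.46486015e-03, -4.31256795e+01, -2.44222176e+01,  7.16584828e-02,
        5.60771464e-02, -1.44944620e-04]), 'tool_pos': array([ 177.89745261, -493.51984496,  226.05088475]), 'tcp_rot': array([-3.14011308e+00, -2.31786734e-04,  3.45810496e-01]), 'contact_force': array([ 0.98516925,  0.10646395, -0.61696192]), 'moment': array([-0.04591255,  0.01975599,  0.01390554]), 'finger_force': 0.0, 'grip_width': 91.93394616796014}
scene {'mtx': array([[402.11325669,   0.        , 278.3194657 ],
       [  0.        , 402.11325669, 209.22847704],
       [  0.        ,   0.        ,   1.        ]]), 'position': array([-47.9030334 , 622.5399993 , 743.63191734]), 'attitude': array([-2.22362945,  0.01464303, -2.45223606])}
top {'mtx': array([[392.63248501,   0.        , 279.83642783],
       [  0.        , 392.63248501, 209.48857957],
       [  0.        ,   0.        ,   1.        ]]), 'position': array([345.13014475, -12.93394407, 894.57083806]), 'attitude': array([-2.94596511,  0.01391944, -1.59797276])}
{'mtx': array([[362.12133891,   0.        , 275.22231241],
       [  0.        , 362.12133891, 206.61250947],
       [  0.        ,   0.        ,   1.        ]]), 'mount': array([[-3.78425036e-04, -9.50794698e-01, -3.09821397e-01,
         8.51702187e+01],
       [ 9.99999806e-01, -5.12842457e-04,  3.52406021e-04,
        -4.16912907e-01],
       [-4.93955343e-04, -3.09821204e-01,  9.50794708e-01,
        -1.57747279e+02],
       [ 0.00000000e+00,  0.00000000e+00,  0.00000000e+00,
         1.00000000e+00]])}
```

View pics/top0.png

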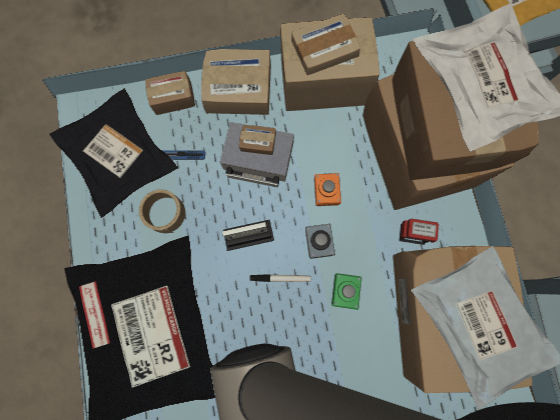

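View pics/scene0.png

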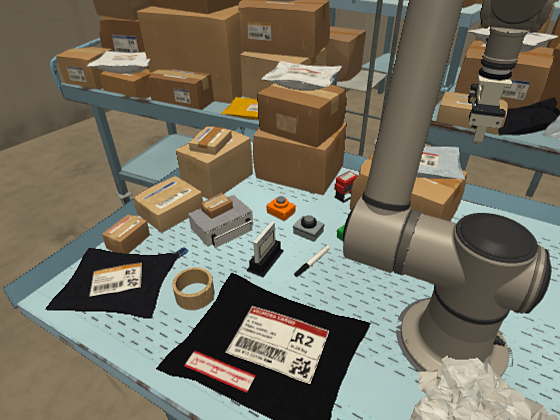

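The pictures show the stand with the holder at top (248,235), the shelf at (258,155) with its rail on the side towards the robot, and the marker at (280,278). There are three boxes that could be taken for the pairing box: grey (319,241), orange (327,189) and green (347,291). The grey one fits the description. The holder is the only upright plate.

```bash
cat > h.py <<'E'
import numpy as np, cv2
from plant import *
from scipy.spatial.transform import Rotation as R
def cam(n,obs=None):
    c=get_calibration(n)
    if n=="wrist":
        T=np.eye(4);T[:3,:3]=R.from_euler('xyz',obs["tcp_rot"]).as_matrix();T[:3,3]=obs["tool_pos"]
        M=T@c["mount"]; return c["mtx"],M[:3,:3],M[:3,3]
    return c["mtx"],R.from_euler('xyz',c["attitude"]).as_matrix(),c["position"]
def cast(px,z,C):
    K,Rm,p=C; px=np.atleast_2d(np.array(px,float))
    d=(Rm@np.linalg.inv(K)@np.c_[px,np.ones(len(px))].T).T
    return p+d*((z-p[2])/d[:,2])[:,None]
def proj(P,C):
    K,Rm,p=C; q=(K@Rm.T@(np.atleast_2d(P)-p).T).T; return q[:,:2]/q[:,2:]
E
python3 - <<'E'
from h import *
t=cv2.imread("pics/top0.png");s=cv2.imread("pics/scene0.png")
a=cv2.resize(t[105:325,205:380],None,fx=3.4,fy=2.7*1.0) if 0 else cv2.resize(t[110:310,210:370],None,fx=2.9,fy=2.9,interpolation=cv2.INTER_CUBIC)
b=cv2.resize(s[185:285,175:345],None,fx=4.5,fy=4.5,interpolation=cv2.INTER_CUBIC)
cv2.imwrite("pics/a.png",a);cv2.imwrite("pics/b.png",b)
C=cam("top")
for n,p,z in (("button",(320,239),54),("orange",(328,187),54),("stand",(248,235),36),("shelffront",(252,180),40),("deck",(258,150),55)): print(n,cast(p,z,C).round())
E
```

```text
button [[445. -90.  54.]]
orange [[ 559. -113.   54.]]
stand [[460.  66.  36.]]
shelffront [[584.  55.  40.]]
deck [[650.  40.  55.]]
```

View pics/a.png

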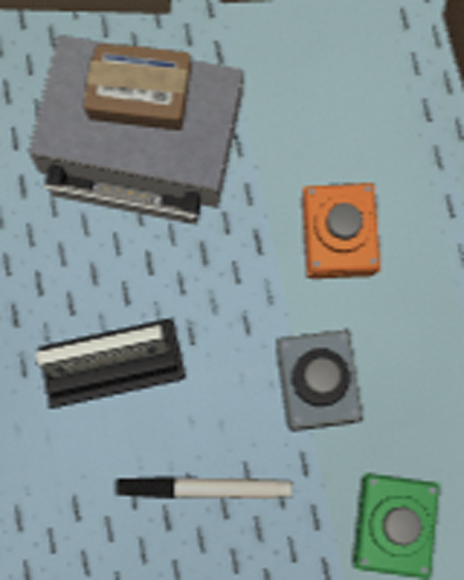

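View pics/b.png

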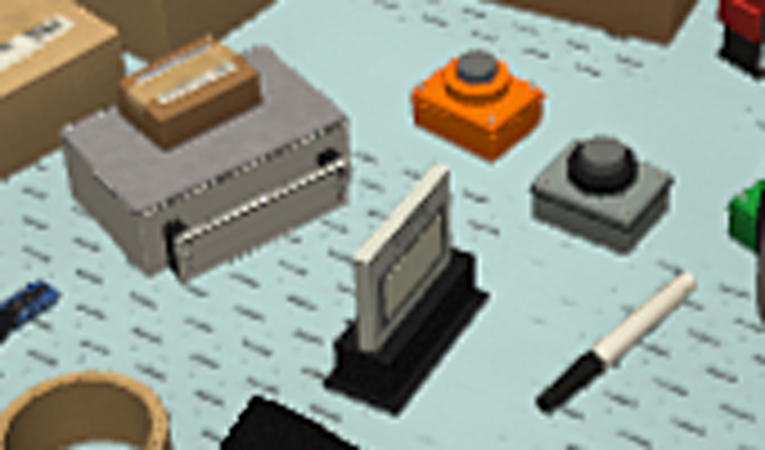

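The top crop shows the holder's top edge from (38,353) to (163,329), the button at (323,376) and the lip's upper edge from (47,186) to (198,215). In the scene crop the pale screen faces the robot (-x), and the grey box with its dark button collar is the right one.

```bash
cat >> h.py <<'E'
def plan(target,yaw,n,obs=None):
    """rows (dp,twist) from the measured pose to target/yaw, shift in world shared evenly"""
    o=obs or get_obs(); y=o["tcp_rot"][2]; p=o["tool_pos"]; D=(np.array(target)-p)/n
    tw=-(yaw-y)/n
    for i in range(n):
        c,s=np.cos(y),np.sin(y)
        print(np.round([(c*D[0]+s*D[1])/25,(s*D[0]-c*D[1])/25,-D[2]/25],2).tolist(),round(np.degrees(tw)/5,2)); y-=tw
E
python3 - <<'E'
from h import *
C=cam("top"); f=lambda x,y:(210+(x-.5)/2.9,110+(y-.5)/2.9)
print("button",cast(f(323,376),54,C).round())
for n,a,b,z in (("holder",(38,354),(163,330),101),("lip",(47,186),(198,215),39)):
    q=cast([f(*a),f(*b)],z,C); d=q[0]-q[1]; print(n,q.mean(0).round(),np.linalg.norm(d).round(),"yaw",np.arctan2(-d[0],d[1]).round(3))
plan((445,-90,300),1.5,20)
E
```

```text
button [[444. -93.  54.]]
holder [467.  67. 101.] 90.0 yaw 0.163
lip [587.  55.  39.] 120.0 yaw -0.226
[0.78, -0.58, -0.15] -0.66
[0.81, -0.53, -0.15] -0.66
[0.84, -0.49, -0.15] -0.66
[0.86, -0.44, -0.15] -0.66
[0.89, -0.39, -0.15] -0.66
[0.91, -0.33, -0.15] -0.66
[0.93, -0.28, -0.15] -0.66
[0.94, -0.23, -0.15] -0.66
[0.95, -0.17, -0.15] -0.66
[0.96, -0.12, -0.15] -0.66
[0.97, -0.06, -0.15] -0.66
[0.97, -0.01, -0.15] -0.66
[0.97, 0.05, -0.15] -0.66
[0.96, 0.11, -0.15] -0.66
[0.95, 0.16, -0.15] -0.66
[0.94, 0.22, -0.15] -0.66
[0.93, 0.27, -0.15] -0.66
[0.91, 0.32, -0.15] -0.66
[0.89, 0.38, -0.15] -0.66
[0.87, 0.43, -0.15] -0.66
```

Call:
arm_command --gripper '[20, 0, 0, 0, 0]' --pt "0 0 -1" --pt "0.78 -0.58 -0.8" --pt "0.81 -0.53 -0.8" --pt "0.84 -0.49 -0.4" --pt "0.86 -0.44 0" --twist '[-0.6, -0.6, -0.6, -0.6, -0.6]'

```text
time: 0.72
tool_pos: [228.4, -409.8, 302.1]
tcp_rot: [3.141, 0.0, 0.61]
contact_force: [0.4, -0.7, -0.7]
grip_width: 46.2
finger_force: 0.0
```

Call:
arm_command --gripper '[0, 0, 0, 0, 0]' --pt "0.89 -0.39 0" --pt "0.91 -0.33 0" --pt "0.93 -0.28 0" --pt "0.94 -0.23 0" --pt "0.95 -0.17 0" --twist '[-0.7, -0.7, -0.7, -0.7, -0.7]'

```text
time: 1.35
tool_pos: [291.1, -305.9, 301.2]
tcp_rot: [-3.141, -0.0, 0.916]
contact_force: [-0.1, 0.6, -0.1]
grip_width: 0.8
finger_force: 0.0
```

Call:
arm_command --gripper '[0, 0, 0, 0, 0]' --pt "0.96 -0.12 0" --pt "0.97 -0.06 0" --pt "0.97 0 0" --pt "0.97 0.05 0" --pt "0.96 0.11 0" --twist '[-0.7, -0.7, -0.7, -0.7, -0.7]'

```text
time: 1.98
tool_pos: [352.3, -201.5, 301.2]
tcp_rot: [-3.141, -0.0, 1.221]
contact_force: [1.2, 0.3, -0.4]
grip_width: 0.6
finger_force: 0.0
```

```bash
python3 -c "
from h import *
plan((444,-95,200),1.5,5)"
```

```text
[1.05, 0.4, 0.81] -0.64
[1.03, 0.46, 0.81] -0.64
[1.0, 0.51, 0.81] -0.64
[0.97, 0.57, 0.81] -0.64
[0.94, 0.62, 0.81] -0.64
```

Call:
arm_command --gripper '[0, 0, 0, 0, 0]' --pt "1 0.4 0.8" --pt "1 0.46 0.8" --pt "1 0.51 0.8" --pt "0.97 0.57 0.8" --pt "0.94 0.62 0.8" --twist '[-0.64, -0.64, -0.64, -0.64, -0.64]'

```text
time: 2.6
tool_pos: [443.7, -97.2, 200.6]
tcp_rot: [-3.141, -0.0, 1.501]
contact_force: [0.6, -0.4, 0.1]
grip_width: 0.5
finger_force: 0.0
```

```bash
python3 - <<'E'
from h import *
o=get_obs();im=capture("wrist");cv2.imwrite("pics/w1.png",im[...,::-1]); np.save("w1.npy",np.r_[o["tool_pos"],o["tcp_rot"]])
print(o["tool_pos"],o["tcp_rot"],proj([[444,-93,54],[467,67,101],o["tool_pos"]],cam("wrist",o)))
E
```

```text
[443.74436628 -97.16746114 200.64237938] [-3.14080101e+00 -1.25492086e-04  1.50055354e+00] [[274.72188768 186.50941474]
 [293.63679588 -50.66666503]
 [274.15341301 272.25094481]]
```

View pics/w1.png

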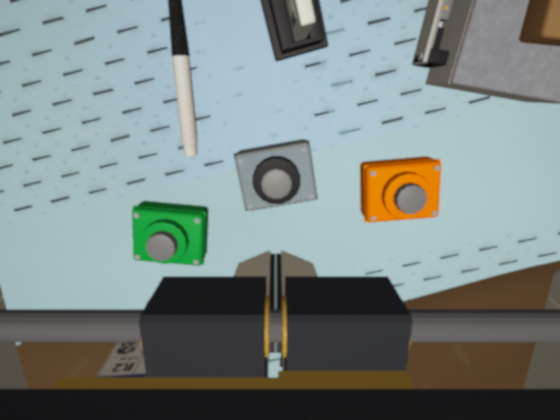

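The wrist view shows the grey button's top at about (276,183), between the green button at (160,246) and the orange one at (410,197). That is close to the predicted (275,186).

```bash
python3 - <<'E'
from h import *
o=get_obs();b=cast((276,183),54,cam("wrist",o))[0];print(b)
plan((b[0],b[1],62),o["tcp_rot"][2],6)
E
```

```text
[445.27028923 -86.56554083  54.        ]
[0.06, 0.0, 0.91] -0.0
[0.06, 0.0, 0.91] -0.0
[0.06, 0.0, 0.91] -0.0
[0.06, 0.0, 0.91] -0.0
[0.06, 0.0, 0.91] -0.0
[0.06, 0.0, 0.91] -0.0
```

Call:
arm_command --gripper '[0, 0, 0, 0, 0]' --pt "0.08 0 1" --pt "0.08 0 1" --pt "0.08 0 1" --pt "0.08 0 1" --pt "0 0 1" --twist '[0, 0, 0, 0, 0]'

```text
time: 3.28
tool_pos: [443.7, -90.2, 75.9]
tcp_rot: [-3.141, 0.0, 1.498]
contact_force: [0.9, 0.1, -0.1]
grip_width: 0.4
finger_force: 0.0
```

Call:
arm_command --gripper '[0, 0, 0, 0, 0]' --pt "0 0 0.6" --pt "0 0 0.3" --pt "0 0 0.15" --pt "0 0 0.1" --pt "0 0 0" --twist '[0, 0, 0, 0, 0]'

```text
time: 3.9
tool_pos: [443.9, -90.4, 48.4]
tcp_rot: [-3.141, -0.0, 1.498]
contact_force: [-3.1, 1.5, 5.4]
grip_width: 0.6
finger_force: 2.4
```

Call:
arm_command --gripper '[0, 0, 0, 0, 0]' --pt "0 0 0.08" --pt "0 0 0.04" --pt "0 0 0" --pt "0 0 0" --pt "0 0 0" --twist '[0, 0, 0, 0, 0]'

```text
time: 4.53
tool_pos: [444.1, -90.4, 47.7]
tcp_rot: [3.14, 0.001, 1.498]
contact_force: [-9.9, 3.6, 32.3]
grip_width: 0.5
finger_force: 16.2
```

Call:
arm_command --gripper '[0, 0, 0, 50, 60]' --pt "0 0 -0.8" --pt "0 0 -1" --pt "0 0 -1" --pt "0 0 -1" --pt "0 0 -1" --twist '[0, 0, 0, 0, 0]'

```text
time: 5.15
tool_pos: [444.7, -90.7, 166.3]
tcp_rot: [3.14, 0.001, 1.498]
contact_force: [0.3, 0.5, 0.8]
grip_width: 15.6
finger_force: 0.0
```

```bash
python3 - <<'E'
from h import *
plan((467,60,190),1.5708+.163,7)
E
```

```text
[0.87, 0.06, -0.14] -0.39
[0.87, 0.09, -0.14] -0.39
[0.86, 0.12, -0.14] -0.39
[0.86, 0.15, -0.14] -0.39
[0.85, 0.18, -0.14] -0.39
[0.85, 0.21, -0.14] -0.39
[0.84, 0.24, -0.14] -0.39
```

The button bottomed out (32 N at 47.7 mm) and is released. Next I move to the holder.

Call:
arm_command --gripper '[60, 60, 60, 60, 60]' --pt "0.87 0.06 -0.2" --pt "0.87 0.1 -0.2" --pt "0.86 0.14 -0.2" --pt "0.86 0.18 -0.2" --pt "0.85 0.24 -0.2" --twist '[-0.54, -0.54, -0.54, -0.54, -0.54]'

```text
time: 5.78
tool_pos: [460.5, 18.5, 190.6]
tcp_rot: [3.14, 0.001, 1.735]
contact_force: [0.4, 0.3, 0.3]
grip_width: 59.4
finger_force: 0.0
```

```bash
python3 - <<'E'
from h import *
o=get_obs();im=capture("wrist");cv2.imwrite("pics/w2.png",im[...,::-1])
print(o["tool_pos"],o["tcp_rot"],o["time"],proj([[467,67,101]],cam("wrist",o)))
E
```

```text
[460.48656498  18.48414451 190.64458084] [3.13975698e+00 6.83589120e-04 1.73491570e+00] 5.775 [[295.07588054 147.20577828]]
```

View pics/w2.png

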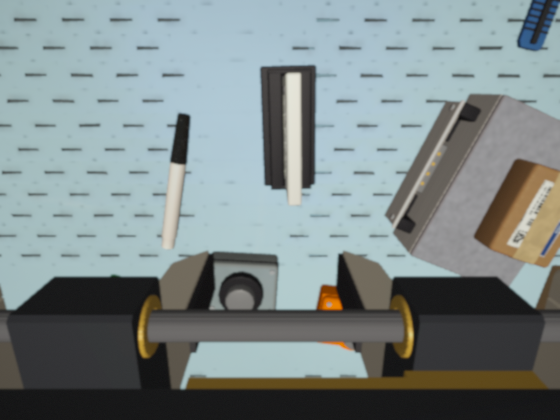

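The wrist view shows the holder's top face as the strip from (293,72) to (294,205), and the rail lip from (390,217) to (462,97).

```bash
python3 - <<'E'
from h import *
o=get_obs();C=cam("wrist",o);im=cv2.imread("pics/w2.png")
q=cast([(293,72),(294.5,205)],101,C);d=q[0]-q[1];print("holder",q.mean(0).round(1),np.linalg.norm(d),np.arctan2(-d[0],d[1]))
cv2.imwrite("pics/c2.png",cv2.resize(im[80:290,370:530],None,fx=2.8,fy=2.8,interpolation=cv2.INTER_CUBIC))
# white strip edges
g=cv2.cvtColor(im,cv2.COLOR_BGR2HSV);m=((g[...,2]>190)&(g[...,1]<40)).astype(np.uint8)[60:215,275:315]
c=max(cv2.findContours(m,0,2)[0],key=cv2.contourArea)+[275,60];print(cv2.minAreaRect(c))
E
```

```text
holder [466.1  72.2 101. ] 89.80109115547775 0.1935634077414886
((294.5, 144.0), (140.0, 39.0), 90.0)
```

View pics/c2.png

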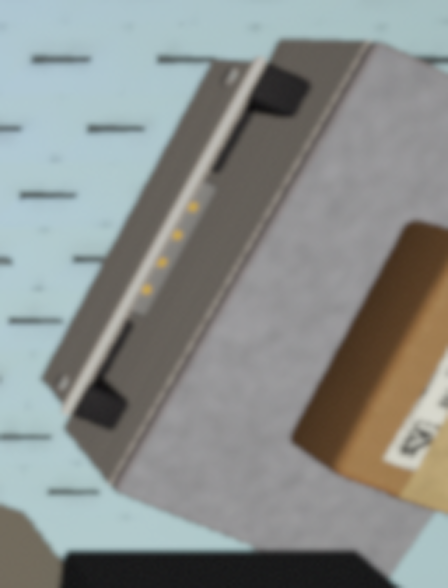

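The crop shows the lip's upper edge from (262,62) to (68,413), the deck's front edge from (375,42) to (115,485), and the contact's gold pins from (193,207) to (146,290).

```bash
python3 - <<'E'
from h import *
o=get_obs();C=cam("wrist",o); f=lambda x,y:(370+(x-.9)/2.8,80+(y-.9)/2.8)
def seg(n,a,b,z):
    q=cast([f(*a),f(*b)],z,C);d=q[0]-q[1];print(n,q.mean(0).round(1),np.linalg.norm(d).round(1),np.arctan2(-d[0],d[1]).round(3));return q
L=seg("lip",(262,62),(68,413),39);D=seg("deck",(375,42),(115,485),55);P=seg("pins",(193,207),(146,290),20)
y=-.19
for n,q in(("lip",L),("deck",D),("pins",P)):
    e=np.array([np.cos(y),np.sin(y),0]);v=np.array([-np.sin(y),np.cos(y),0]);print(n,(q@e).round(1),(q@v).round(1))
plan((466,70,67),1.5708+.18,7)
E
```

```text
lip [589.1  61.4  39. ] 119.8 -0.227
deck [607.1  58.1  55. ] 146.3 -0.231
pins [601.1  58.7  20. ] 30.3 -0.236
lip [569.1 564.7] [231.5 111.7]
deck [588.2 582.2] [244.8  98.7]
pins [579.9 578.5] [186.3 156. ]
[0.27, 0.08, 0.71] -0.02
[0.27, 0.08, 0.71] -0.02
[0.27, 0.08, 0.71] -0.02
[0.27, 0.08, 0.71] -0.02
[0.27, 0.08, 0.71] -0.02
[0.27, 0.08, 0.71] -0.02
[0.27, 0.08, 0.71] -0.02
```

Call:
arm_command --gripper '[60, 60, 60, 60, 60]' --pt "0.49 0.14 0.6" --pt "0.49 0.14 0.6" --pt "0.49 0.14 0.6" --pt "0.49 0.14 0.6" --pt "0 0 0.6" --twist '[-0.1, -0.1, 0, 0, 0]'

```text
time: 6.45
tool_pos: [465.5, 69.5, 114.1]
tcp_rot: [3.141, 0.0, 1.752]
contact_force: [-0.6, -0.1, 1.3]
grip_width: 59.7
finger_force: 0.0
```

```bash
python3 - <<'E'
from h import *
o=get_obs();im=capture("wrist");cv2.imwrite("pics/w3.png",im[...,::-1])
print(o["tool_pos"],o["tcp_rot"],proj([[466,72,101]],cam("wrist",o)));plan((466,72,66),1.5708+.18,4,o)
E
```

```text
[465.4521314   69.47052208 114.11536248] [3.14122443e+00 6.32412439e-05 1.75159035e+00] [[275.87113694 255.68413347]]
[0.02, 0.01, 0.48] 0.0
[0.02, 0.01, 0.48] 0.0
[0.02, 0.01, 0.48] 0.0
[0.02, 0.01, 0.48] 0.0
```

View pics/w3.png

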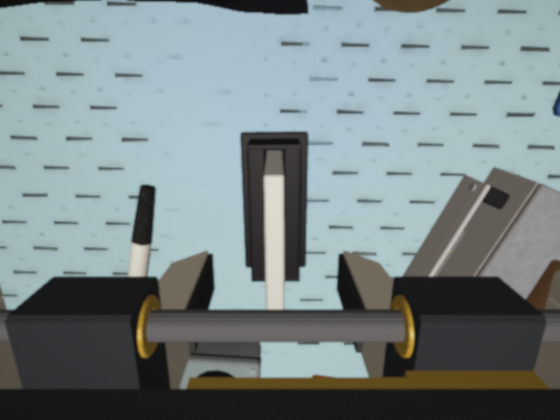

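The holder's strip lies centred between the fingers, with its far top end at (274,150). I descend and grip.

```bash
python3 -c "
from h import *
print(cast([(274,150),(276,300)],101,cam('wrist',get_obs())))"
```

```text
[[454.03796604 125.81167498 101.        ]
 [469.43684693  46.77779268 101.        ]]
```

Call:
arm_command --gripper '[60, 60, 60, 60, 60]' --pt "0.05 0.02 0.5" --pt "0.05 0 0.5" --pt "0 0 0.5" --pt "0 0 0.42" --pt "0 0 0" --twist '[0, 0, 0, 0, 0]'

```text
time: 7.12
tool_pos: [464.8, 71.0, 66.1]
tcp_rot: [-3.14, -0.0, 1.751]
contact_force: [-0.4, 1.3, 0.4]
grip_width: 59.9
finger_force: 0.0
```

Call:
arm_command --gripper '[20, 5, 5, 5, 5]' --pt "0 0 0" --pt "0 0 0" --pt "0 0 0" --pt "0 0 0" --pt "0 0 0" --twist '[0, 0, 0, 0, 0]'

```text
time: 7.75
tool_pos: [465.4, 71.1, 67.0]
tcp_rot: [3.141, 0.0, 1.751]
contact_force: [-0.4, 0.0, -0.3]
grip_width: 14.2
finger_force: 0.0
```

Call:
arm_command --gripper '[5, 5, 5, 5, 5]' --pt "0 0 0" --pt "0 0 0" --pt "0 0 -0.3" --pt "0 0 -0.6" --pt "0 0 -0.8" --twist '[0, 0, 0, 0, 0]'

```text
time: 8.38
tool_pos: [465.1, 71.1, 110.0]
tcp_rot: [-3.141, -0.0, 1.751]
contact_force: [-0.4, 0.5, -0.3]
grip_width: 10.0
finger_force: 30.0
```

```bash
python3 - <<'E'
from h import *
im=cv2.imread("pics/w3.png");
for r in range(148,206,4): print(r,im[r,272:277].mean(0).round().astype(int),np.flatnonzero(im[r,250:300,2]>130)[[0,-1]]+250)
E
```

```text
Traceback (most recent call last):
IndexError: index 0 is out of bounds for axis 0 with size 0
```

Call:
arm_command --gripper '[5, 5, 5, 5, 5]' --pt "0 0 -1" --pt "0 0 -0.6" --pt "0 0 0" --pt "0 0 0" --pt "0 0 0" --twist '[0, 0, 0, 0, 0]'

```text
time: 9.0
tool_pos: [464.9, 71.1, 148.7]
tcp_rot: [-3.14, -0.0, 1.751]
contact_force: [0.4, 0.6, -0.9]
grip_width: 9.9
finger_force: 30.0
```

```bash
python3 - <<'E'
from h import *
im=cv2.imread("pics/w3.png");
print([(r,*im[r,272:277].mean(0).round().astype(int)) for r in range(150,206,3)])
o=get_obs();w=capture("wrist")[...,::-1].copy();cv2.imwrite("pics/w4.png",w)
print(o["tool_pos"],o["tcp_rot"])
C=cam("wrist",o);T=R.from_euler('xyz',o["tcp_rot"]).as_matrix()
# far corners of holder in the grip if centred: tool x 45, y +-5, z -35 (top) / +60 (foot)
P=np.array([[45,5,-35],[45,-5,-35],[45,5,60],[45,-5,60]])@T.T+o["tool_pos"];q=proj(P,C);print(q.round(1))
x,y=275,190
cv2.imwrite("pics/c4.png",np.hstack([cv2.resize(im[130:270,225:325],None,fx=4,fy=4),cv2.resize(w[130:270,225:325],None,fx=4,fy=4)])[:600,:800])
E
```

```text
[(150, np.int64(74), np.int64(80), np.int64(82)), (153, np.int64(99), np.int64(107), np.int64(108)), (156, np.int64(99), np.int64(107), np.int64(108)), (159, np.int64(99), np.int64(107), np.int64(109)), (162, np.int64(99), np.int64(108), np.int64(109)), (165, np.int64(100), np.int64(108), np.int64(110)), (168, np.int64(99), np.int64(108), np.int64(109)), (171, np.int64(99), np.int64(108), np.int64(109)), (174, np.int64(129), np.int64(139), np.int64(141)), (177, np.int64(198), np.int64(209), np.int64(212)), (180, np.int64(207), np.int64(219), np.int64(221)), (183, np.int64(207), np.int64(218), np.int64(221)), (186, np.int64(207), np.int64(218), np.int64(221)), (189, np.int64(206), np.int64(218), np.int64(221)), (192, np.int64(207), np.int64(218), np.int64(220)), (195, np.int64(206), np.int64(218), np.int64(220)), (198, np.int64(206), np.int64(218), np.int64(220)), (201, np.int64(206), np.int64(218), np.int64(220)), (204, np.int64(206), np.int64(217), np.int64(220))]
[464.87763289  71.07946789 148.71313096] [-3.14008682e+00 -2.39495875e-04  1.75074790e+00]
[[287.3 206.3]
 [259.3 206.3]
 [282.4 157.8]
 [265.9 157.8]]
```

View pics/c4.png

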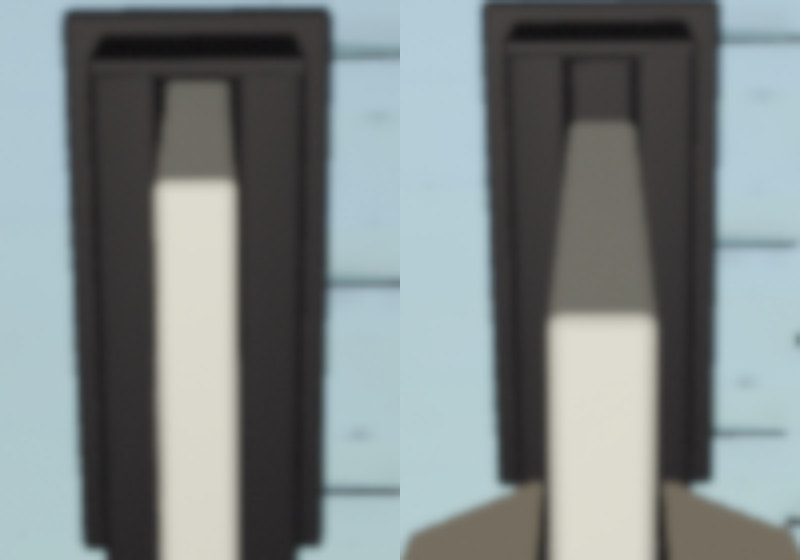

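The right half of the crop shows the held holder upright, with its far top edge at row 209 and foot at row 160.5. The prediction was 206.3 and 157.8, so its centre lies about 1.2 mm behind the TCP along tool x. The grip is good.

```bash
python3 -c "
from h import *
plan((600.3,58.5,150),1.341,8)"
```

```text
[-0.18, 0.65, -0.01] 0.59
[-0.15, 0.66, -0.01] 0.59
[-0.12, 0.67, -0.01] 0.59
[-0.08, 0.67, -0.01] 0.59
[-0.05, 0.68, -0.01] 0.59
[-0.01, 0.68, -0.01] 0.59
[0.02, 0.68, -0.01] 0.59
[0.06, 0.68, -0.01] 0.59
```

Call:
arm_command --gripper '[5, 5, 5, 5, 5]' --pt "-0.18 0.65 -0.05" --pt "-0.15 0.66 -0.05" --pt "-0.12 0.67 0" --pt "-0.08 0.67 0" --pt "-0.05 0.68 0" --twist '[0.59, 0.59, 0.59, 0.59, 0.59]'

```text
time: 9.68
tool_pos: [549.9, 62.9, 151.3]
tcp_rot: [-3.14, 0.0, 1.492]
contact_force: [-0.4, -0.1, -0.3]
grip_width: 10.0
finger_force: 30.0
```

Call:
arm_command --gripper '[5, 5, 5, 5, 5]' --pt "0 0.68 0" --pt "0.02 0.68 0" --pt "0.06 0.68 0" --pt "0 0 0" --pt "0 0 0" --twist '[0.59, 0.59, 0.59, 0, 0]'

```text
time: 10.3
tool_pos: [599.7, 58.5, 151.3]
tcp_rot: [-3.14, 0.0, 1.34]
contact_force: [0.0, -0.5, 0.1]
grip_width: 10.0
finger_force: 30.0
```

```bash
python3 - <<'E'
from h import *
o=get_obs();w=capture("wrist")[...,::-1].copy();cv2.imwrite("pics/w5.png",w)
print(o["tool_pos"],o["tcp_rot"],o["time"])
cv2.imwrite("pics/c5.png",cv2.resize(w[50:270,150:400],None,fx=2.7,fy=2.7,interpolation=cv2.INTER_CUBIC))
C=cam("wrist",o)
e=np.array([.9737,-.228,0]);v=np.array([.228,.9737,0]);S=np.array([600.2,58,0])
for n,P in (("lip far end",S-10*e+60*v+[0,0,39]),("deck far corner",S+7*e+73*v+[0,0,55]),("slot far end floor",S+49*v+[0,0,12])): print(n,(proj(P,C)[0]-[150,50])*2.7)
E
```

```text
[599.68318129  58.49586791 151.34304651] [-3.14000345e+00  4.30157578e-04  1.33997041e+00] 10.3
lip far end [302.29349798 202.97003777]
deck far corner [367.05582919 156.20886653]
slot far end floor [339.30749351 231.60506123]
```

View pics/c5.png

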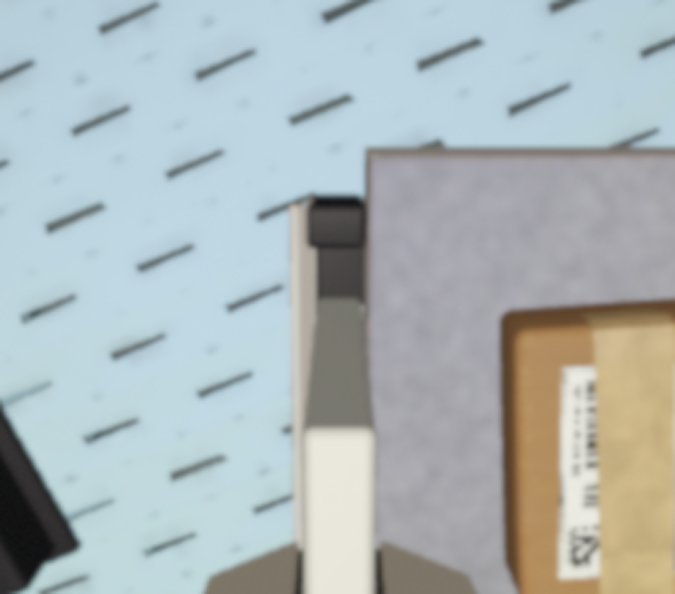

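The crop shows the deck corner at (368,150) and the lip end at (297,205), against predictions of (367,156) and (302,203). The slot's centre column is about 341 and the holder's foot is at 340, so the two are aligned. I descend.

Call:
arm_command --gripper '[5, 5, 5, 5, 5]' --pt "0 0 0.6" --pt "0 0 0.6" --pt "0 0 0.5" --pt "0 0 0.3" --pt "0 0 0.2" --twist '[0, 0, 0, 0, 0]'

```text
time: 10.98
tool_pos: [600.5, 58.4, 96.3]
tcp_rot: [-3.141, 0.0, 1.339]
contact_force: [0.3, 0.3, -1.1]
grip_width: 10.0
finger_force: 30.0
```

Call:
arm_command --gripper '[5, 5, 5, 5, 5]' --pt "0 0 0.2" --pt "0 0 0.2" --pt "0 0 0.2" --pt "0 0 0.1" --pt "0 0 0" --twist '[0, 0, 0, 0, 0]'

```text
time: 11.6
tool_pos: [600.6, 58.4, 79.7]
tcp_rot: [3.141, 0.0, 1.339]
contact_force: [-0.3, -0.7, 2.1]
grip_width: 9.8
finger_force: 30.0
```

Call:
arm_command --gripper '[5, 5, 5, 5, 5]' --pt "0 0 0.12" --pt "0 0 0.1" --pt "0 0 0.08" --pt "0 0 0.04" --pt "0 0 0" --twist '[0, 0, 0, 0, 0]'

```text
time: 12.22
tool_pos: [600.8, 58.4, 72.9]
tcp_rot: [3.14, -0.0, 1.339]
contact_force: [-5.6, 0.6, 15.5]
grip_width: 9.6
finger_force: 30.0
```

Call:
arm_command --gripper '[5, 5, 5, 5, 5]' --pt "0 0 0.03" --pt "0 0 0" --pt "0 0 0" --pt "0 0 0" --pt "0 0 0" --twist '[0, 0, 0, 0, 0]'

```text
time: 12.85
tool_pos: [600.9, 58.4, 72.9]
tcp_rot: [3.14, -0.0, 1.339]
contact_force: [-7.4, -0.2, 21.1]
grip_width: 10.1
finger_force: 30.0
```

```bash
python3 - <<'E'
from h import *
o=get_obs();w=capture("wrist")[...,::-1].copy();s=capture("scene")[...,::-1]
print(o["tool_pos"],o["contact_force"],o["moment"],o["time"])
cv2.imwrite("pics/c6.png",np.hstack([cv2.resize(w[50:270,175:375],(400,440)),cv2.resize(s[170:280,175:275],(400,440),interpolation=cv2.INTER_CUBIC)]))
C=cam("wrist",o);T=R.from_euler('xyz',o["tcp_rot"]).as_matrix()
print(((proj(np.array([[44,5,-35],[44,-5,-35]])@T.T+o["tool_pos"],C)-[175,50])*2).round())
E
```

```text
[600.85842415  58.37888026  72.92233674] [-7.43687442 -0.16746921 21.06526684] [0.00336712 1.52575053 0.03304441] 12.85
[[226. 319.]
 [170. 319.]]
```

View pics/c6.png

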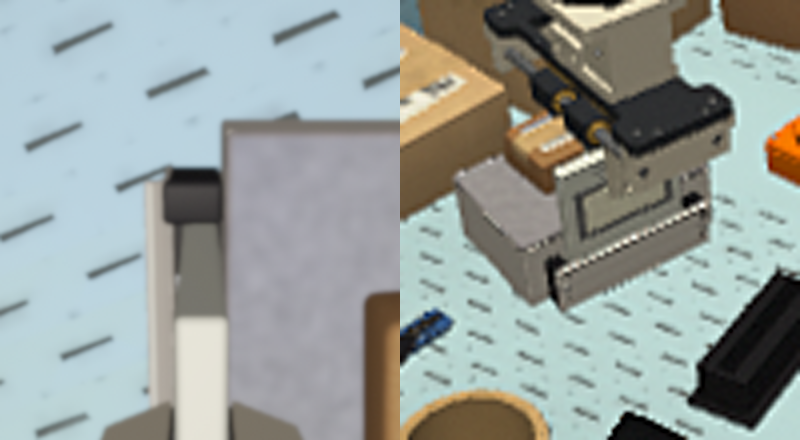

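The crops show the holder in the slot behind the lip with its screen facing out. Its top edge is at row 319 as predicted, so it has not slipped in the grip. The TCP stayed at 72.9 mm while the force rose to 21 N, so it is home.

```bash
python3 -c "
from plant import *
print(close_job())"
```

```text
the job is handed in; nothing more can be done
None
```

I pressed and released the grey box's button, then put the holder in the rail, screen outwards, still gripped and pressed home at about 21 N. The job was handed in at about 13 s; it returned no verdict.

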